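Pack the craft box under its cantilever tray

ROBOT

A 6-joint arm with a two-finger parallel gripper is mounted at the origin on a cart in front of the work surface, level with it; the furniture and walls round the work are solid. World frame = base frame: x ahead of the robot, y to its left, z up, the work surface at z = 0. Lengths are in mm, angles in rad, forces in N, time in s.
With the tool pointing down it reaches from about 350 to 775 mm from the base axis. Payload 7.3 kg.
Tool frame: the origin (TCP) lies between the finger pads; the fingertips stand 14 mm ahead of it and the grasp point (between the pads) lies 5 mm behind it; z points along the fingers, y is the line along which they close (so a half turn about z gives the same grasp; the last joint's range is limited). The gripper opens to 92 mm and grips with 3 to 60 N. Pads are 19 mm wide; open, the fingers measure 130 mm over their backs; the gripper's body (75 mm by 190 mm) begins 47 mm behind the grasp point.
Start: joints at [1.192, 0.342, 1.524, -0, 1.275, -0.146], TCP at [121.102, 510.86, 240.741] pointing down, gripper open.
Joint ranges: [-2.53, 2.53], [-0.77, 2.02], [0.04, 2.7], [-1, 4.14], [0.28, 2.66], [-3.11, 3.11]. Speed limits (rad/s): [2.57, 2.57, 3.14, 3.14, 3.14, 3.14].

INTERFACE

Orientations are given as [roll, pitch, yaw] about the fixed x, y, z axes, in that order (R = Rz(yaw) Ry(pitch) Rx(roll)).
In Python, from plant import get_obs, cams, close_job gives the robot as it stands. The module is installed in compiled form; this text tells all that it offers.
- The arm moves only by the shell command python3 -m creep 'ROWS'. ROWS is JSON, a list of rows, each an object of numbers: "hand": the opening, from 0 (shut) to 1 (fully open); "tx", "ty", "tz": the shift along the tool's x, y, z in m; "spin": the turn about the tool's z in degrees. In form: [{"hand": .., "tx": .., "ty": .., "tz": .., "spin": ..}, ...]. A call has 1 to 5 rows; each row shifts and turns the commanded pose from where the row before left it, along the tool's axes as they then stand; what a row does not reach is not made up. A row lasts 1/8 s, in which the tool goes at most 62.5 mm and 10.7 degrees, less where a joint would pass 70% of its speed; a pose out of reach is approached as far as the arm can. A call is refused whole if a number of a shift passes 0.0625 or a number of a turn 10.7, either way. A call with a gripper value outside its range is refused whole. The fingers move at their own pace and stop on an object; the grip force is fixed at half the most. Time passes only in rows, so rows that do not move let the fingers close. It gives the time, the measured TCP pose, the force, the opening and the grip force at its end, in the units of the state.
- get_obs(): the state, without advancing time (a new reading comes with each control period).
- cams.capture(name): name is "scene" or "side" or "wrist"; returns a dict with "color" (480x640x3 uint8, red, green, blue), "K" (3x3 intrinsics, pixels), "k1" (the pictures are not rectified: a ray, as slopes to the right and down, at radius r is drawn at 1 + k1 r^2 times it, then the intrinsics apply), "R" (3x3) and "t" (3): a world point X has camera coordinates R X + t. Camera axes: x right, y down, z forward; pixel columns grow to the right and rows downward; lengths in mm; the calibration is good to about 2 mm. A picture is of the moment at which its call begins. There is no depth.
- close_job(): hands the job in; it is judged then, once.
The state is a dict: "time": time; "joint_positions": joint angles; "dq": joint speeds; "tau": joint torques, N m; "tool_pos": TCP position; "tcp_rot": TCP orientation; "contact_force": force on the tool from outside, world axes, zero at the start; "moment": the same for the moment, N m; "grip_width": finger opening in mm; "finger_force": force on a finger pad.
Only numpy, scipy, OpenCV 4.12 (cv2) and the standard library are available. Lean on these libraries where they do the work, as an engineer would, in place of code of your own. Each camera call takes 0.05 s, during which the arm holds its last target. There are 200 camera calls.

TASK

Please pack away the craft things: swing the craft box's white top tray up and over as far as it goes, take both rolls of tape up off the posts of the tape stand and put them in the blue compartment underneath, together with whichever of the stapler, paint tube, marker and tape measure are lying on the desk. Lay everything low enough for the tray to close, then swing the tray back until it is fully down on the box, with the brush still lying in it, and leave the mug standing where it is.

Things in the scene. Friction and masses are not known exactly. Their poses are not given: they have to be found in the camera images.
- craft_box: the fixed box: blue open compartment, outside 290 (own x) x 170 (own y) x 50 mm high, walls and floor 5 mm, so 280 x 160 mm and 45 mm deep inside. Origin: centre of its underside, on the desk; z up. The tray swings out to its own +y side, where it then hangs over the desk beside the box
- box_floor (a point): centre of the compartment's inner floor, 5 mm over the desk; axes as the box
- lift_link (a joint): angle q (rad) of the 100 mm links carrying the tray: 0 closed, 2.443 fully open (stop). Closed they point 20 degrees above level to the box's own -y, open 20 degrees above level to +y; they pass over the top and the tray stays level. All of the tray moves 0.1*(cos(0.349)-cos(0.349+q)) m along own y and 0.1*(sin(0.349+q)-sin(0.349)) m up. Damped: let go, it sinks slowly to the nearer end
- tray_grip (a point): centre of the black rubber grip of the tray's handle, a level bar along the box's own x, 80 mm long, 13 mm thick (own y), 14 mm high, its centre 55 mm over the tray's underside (106 mm over the desk when closed or open); pinch it across own y from above. The bow under it is 110 mm long
- tray_floor (a point): centre of the inner floor of the white tray (290 x 170 x 28 mm outside, walls and floor 4 mm, underside 51 mm over the desk when closed; 300 g, about 4 N to lift); axes as the box; it swings 188 mm sideways in all and up to 66 mm up
- tape_stand: fixed wooden base 64 (own x) x 154 (own y) x 10 mm with two upright steel posts, 16 mm thick, at own y = -45 and +45 mm, their tops 55 mm over the desk. Origin: centre of its underside
- tape_roll_red: red roll of tape on a cardboard core, flat ring: 56 mm outside diameter, 32 mm bore, 24 mm high, 60 g; sits round one post on the stand's base. Origin: on its axis, at its underside; z along its axis
- tape_roll_green: green roll of tape, otherwise like the red one, on the other post
- stapler: dark blue stapler lying on its base, 30 (own x) x 125 (own y) x 38 mm high; the upper arm is 20 mm wide. Origin: centre of its underside. Not always there
- paint_tube: white paint tube with blue cap, 33 (own x) x 126 (own y) x 22 mm high. Origin: centre of its underside. Not always there
- marker: white marker pen with black cap, 17 (own x) x 135 (own y) x 16 mm high. Origin: centre of its underside. Not always there
- tape_measure: black pocket tape measure with yellow disc, 56 (own x) x 60 (own y) x 31 mm high, no tape pulled out. Origin: about the centre of its underside. Not always there
- paint_brush: blue paint brush, 179 mm long (own y), 8 mm thick, loose in the tray, on the tray's own +y side of the handle; it rides along. Origin: middle of its length, underside
- mug: white china mug, 91 mm high, a bystander standing at the right. Origin: centre of its underside

How it is judged (in metres and radians):
On the way, in this order (a step that is already met when the one before it is completed fails the run):
1. the tray is swung fully open (value of joint lift_link above 2.3 rad), for 0.2 s.
2. both rolls and every item that is there lie in the compartment while the tray is open (x of tape_roll_red in the frame of box_floor between -0.138 and 0.138 m and y of tape_roll_red in the frame of box_floor between -0.078 and 0.078 m and z of tape_roll_red in the frame of box_floor between -0.004 and 0.04 m and x of tape_roll_green in the frame of box_floor between -0.138 and 0.138 m and y of tape_roll_green in the frame of box_floor between -0.078 and 0.078 m and z of tape_roll_green in the frame of box_floor between -0.004 and 0.04 m and x of stapler in the frame of box_floor between -0.138 and 0.138 m and y of stapler in the frame of box_floor between -0.078 and 0.078 m and z of stapler in the frame of box_floor between -0.004 and 0.04 m and x of paint_tube in the frame of box_floor between -0.138 and 0.138 m and y of paint_tube in the frame of box_floor between -0.078 and 0.078 m and z of paint_tube in the frame of box_floor between -0.004 and 0.04 m and x of marker in the frame of box_floor between -0.138 and 0.138 m and y of marker in the frame of box_floor between -0.078 and 0.078 m and z of marker in the frame of box_floor between -0.004 and 0.04 m and x of tape_measure in the frame of box_floor between -0.138 and 0.138 m and y of tape_measure in the frame of box_floor between -0.078 and 0.078 m and z of tape_measure in the frame of box_floor between -0.004 and 0.04 m and value of joint lift_link above 2 rad), for 0.2 s.
3. the tray is back down on the box (value of joint lift_link below 0.06 rad), for 0.2 s.
At the end, for the whole second after the job is handed in: The tray is down on the box (link angle under 0.06 rad), both tape rolls and every item present lie at rest with their origins inside the compartment (within 138 mm of its centre along own x and 78 mm along own y, less than 40 mm over its floor), and the brush still lies in the tray (value of joint lift_link below 0.06 rad and x of tape_roll_red in the frame of box_floor between -0.138 and 0.138 m and y of tape_roll_red in the frame of box_floor between -0.078 and 0.078 m and z of tape_roll_red in the frame of box_floor between -0.004 and 0.04 m and x of tape_roll_green in the frame of box_floor between -0.138 and 0.138 m and y of tape_roll_green in the frame of box_floor between -0.078 and 0.078 m and z of tape_roll_green in the frame of box_floor between -0.004 and 0.04 m and x of stapler in the frame of box_floor between -0.138 and 0.138 m and y of stapler in the frame of box_floor between -0.078 and 0.078 m and z of stapler in the frame of box_floor between -0.004 and 0.04 m and x of paint_tube in the frame of box_floor between -0.138 and 0.138 m and y of paint_tube in the frame of box_floor between -0.078 and 0.078 m and z of paint_tube in the frame of box_floor between -0.004 and 0.04 m and x of marker in the frame of box_floor between -0.138 and 0.138 m and y of marker in the frame of box_floor between -0.078 and 0.078 m and z of marker in the frame of box_floor between -0.004 and 0.04 m and x of tape_measure in the frame of box_floor between -0.138 and 0.138 m and y of tape_measure in the frame of box_floor between -0.078 and 0.078 m and z of tape_measure in the frame of box_floor between -0.004 and 0.04 m and x of paint_brush in the frame of tray_floor between -0.14 and 0.14 m and y of paint_brush in the frame of tray_floor between -0.082 and 0.082 m and z of paint_brush in the frame of tray_floor between -0.004 and 0.03 m and linear speed of each of tape_roll_red, tape_roll_green, stapler, paint_tube, marker, tape_measure below 0.02 m/s); the robot touches nothing.
It fails at once if the mug is knocked over or shifted more than 4 cm (angle between mug's own z axis and vertical above 0.5 rad or distance of mug from where it was at the start of the episode above 0.04 m).
Of stapler, paint_tube, marker, tape_measure only 2 to 3 are there at a start; the rules pass over those that are not, and their reading is None.
At some moment in a run one of stapler, paint_tube, marker, tape_measure may be knocked a few centimetres aside while the robot is not near it.
Once in a run the grip may slacken for a moment while it holds something.
It also fails if it takes over 192 s, if anything falls off the work surface, if the arm or the gripper's body presses on something with over 40 N, if the wrist force passes 120 N, or if a joint passes its speed limit or range.

## Working session

There is one attempt and no reset: what is moved stays moved. The work goes in short steps, Python scripts to look and compute and a shell command to move; the robot and the scene stay as the last step left them, time stands still between calls to the robot, and variables do not carry over. Pictures are saved under pics/ and viewed, at most 14 in all, crops included, and the job is handed in when it is done.

```bash
mkdir -p pics; cat > h.py <<'E'
import numpy as np, cv2
from plant import get_obs, cams, close_job
def cap(n,f):
    d=cams.capture(n); cv2.imwrite('pics/'+f,d['color'][:,:,::-1]); np.savez('pics/'+f+'.npz',**{k:np.array(d[k]) for k in('K','k1','R','t')}); return d
def ld(f): return np.load('pics/'+f+'.npz')
def w(f,uv,z):
    d=ld(f); k1=float(d['k1']); K=d['K']
    out=[]
    for (u,v) in uv:
        x=np.array([(u-K[0,2])/K[0,0],(v-K[1,2])/K[1,1]]); s=x.copy()
        for _ in range(30): s=x/(1+k1*(s@s))
        r=d['R'].T@np.array([s[0],s[1],1]); c=-d['R'].T@d['t']
        out.append(c+r*(z-c[2])/r[2])
    return np.round(np.array(out),1)
def px(f,P):
    d=ld(f); c=d['R']@np.array(P,float)+d['t']; s=c[:2]/c[2]; s=s*(1+float(d['k1'])*(s@s)); return np.round([d['K'][0,0]*s[0]+d['K'][0,2],d['K'][1,1]*s[1]+d['K'][1,2]],1)
def st():
    o=get_obs(); print({k:np.round(o[k],3).tolist() for k in('time','tool_pos','tcp_rot','contact_force','grip_width','finger_force','joint_positions')})
E
python3 - <<'E'
from h import *
for n in('scene','side','wrist'):
    d=cap(n,n+'0.png'); print(n,d['K'][0,0],d['k1'],-d['R'].T@d['t'])
st()
E
```

```text
scene 524.6499522231604 -0.07719315268149059 [233.0325938  478.05680561 837.09962377]
side 518.6478761302232 -0.0008138734685155626 [ 620.28444139  663.30768406 1025.01679882]
wrist 334.1548344989542 -0.020247885026969968 [ 58.04457396 525.80114971 384.72370254]
{'time': 0.15, 'tool_pos': [120.983, 510.597, 240.225], 'tcp_rot': [-3.14, -0.0, 2.909], 'contact_force': [-0.805, -0.01, 0.313], 'grip_width': 91.937, 'finger_force': 0.0, 'joint_positions': [1.192, 0.343, 1.525, 0.0, 1.275, -0.146]}
```

View pics/scene0.png

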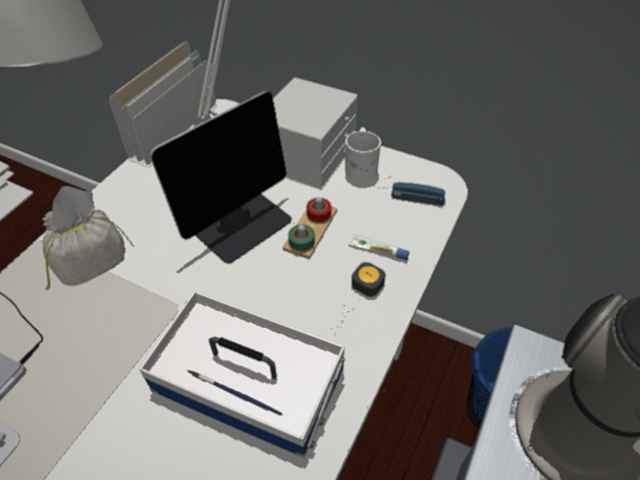

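View pics/side0.png

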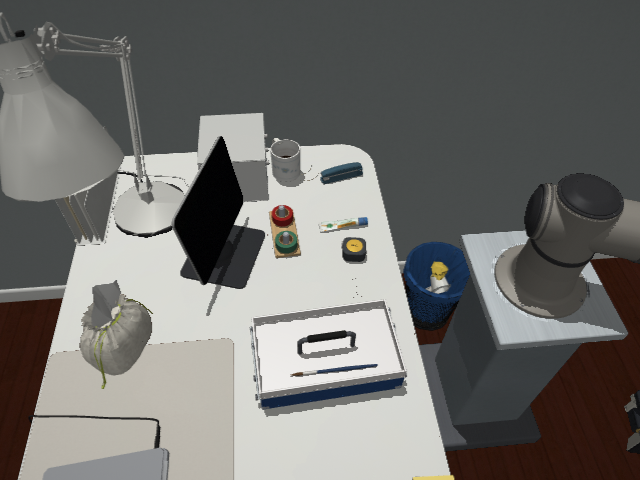

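The scene shows the box (tray corners at scene (198,296),(343,347),(306,448),(146,372)), the stand with the red roll (319,209) and green roll (301,236), plus stapler (418,192), tube (380,248), tape measure (369,278) and mug (363,157). There is no marker.

```bash
python3 - <<'E'
from h import *
def s(n,a,b,z): print(n,'scene',w('scene0.png',a,z)[:,:2].tolist(),'side',w('side0.png',b,z)[:,:2].tolist())
s('tray',[(198,296),(343,347),(306,448),(146,372)],[(253,318),(389,303),(404,374),(258,396)],79)
s('grip',[(218,341),(264,357)],[(308,338),(346,333)],110)
s('red',[(319,203)],[(283,212)],34)
s('green',[(301,231)],[(286,238)],34)
s('posts',[(320,202),(301,230)],[(283,209),(287,236)],55)
s('stapler',[(393,189),(444,198)],[(322,177),(362,169)],30)
s('tube',[(352,242),(408,253)],[(320,226),(367,222)],11)
s('measure',[(369,274)],[(354,246)],31)
s('mug',[(363,140)],[(286,148)],91)
s('brush',[(190,373),(281,413)],[(292,375),(377,366)],60)
for n in('scene','side'): 
  im=cv2.imread(f'pics/{n}0.png')
a=cv2.resize(cv2.imread('pics/scene0.png')[120:310,270:470],None,fx=3,fy=3,interpolation=cv2.INTER_CUBIC); cv2.imwrite('pics/z0.png',a)
E
```

```text
tray scene [[675.0, 95.4], [401.5, 72.2], [377.8, 246.9], [662.5, 256.4]] side [[685.3, 92.1], [393.9, 81.2], [395.1, 244.6], [679.5, 263.0]]
grip scene [[576.8, 168.8], [496.6, 160.1]] side [[576.1, 166.1], [499.8, 161.9]]
red scene [[610.8, -251.2]] side [[604.7, -243.7]]
green scene [[606.6, -160.4]] side [[602.4, -156.2]]
posts scene [[600.4, -235.8], [598.1, -146.1]] side [[604.5, -234.8], [599.9, -144.9]]
stapler scene [[484.1, -370.0], [371.7, -394.1]] side [[490.3, -368.3], [375.4, -390.7]]
tube scene [[506.7, -199.1], [390.7, -223.5]] side [[512.0, -207.7], [388.6, -210.7]]
measure scene [[435.9, -122.1]] side [[437.6, -118.6]]
mug scene [[587.6, -429.0]] side [[584.0, -426.0]]
brush scene [[607.5, 218.7], [441.4, 210.3]] side [[612.5, 217.9], [441.2, 214.3]]
```

View pics/z0.png

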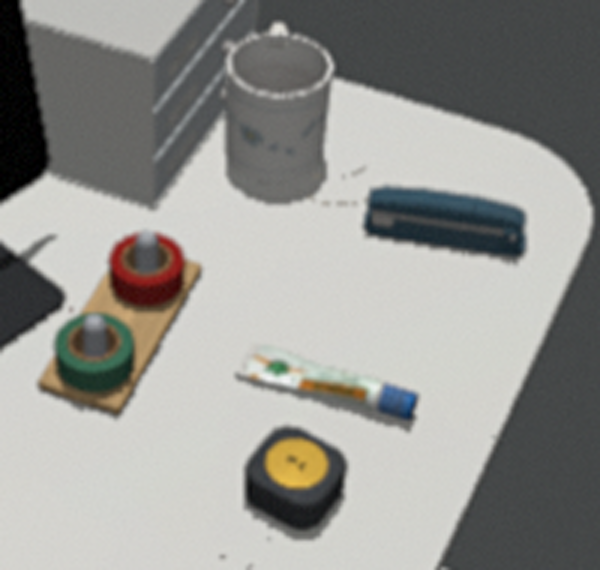

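```bash
cat >> h.py <<'E'
def go(x,y,z=None,ang=None):
    "total tool-axis shift (m) to a world target, after a spin to tool-y heading ang (deg, mod 180)"
    o=get_obs(); p=np.array(o['tool_pos']); yaw=np.degrees(o['tcp_rot'][2]); cur=yaw-90
    sp=0 if ang is None else -((ang-cur+90)%180-90)
    a=np.radians(cur-sp); ty=np.array([np.cos(a),np.sin(a)]); tx=np.array([-ty[1],ty[0]])
    d=np.array([x,y])-p[:2]
    print('spin %.1f tx %.4f ty %.4f tz %.4f  norm %.0f'%(sp,d@tx/1e3,d@ty/1e3,0 if z is None else (p[2]-z)/1e3,np.hypot(*d)), 'hdg %.1f'%np.degrees(a))
E
python3 -m creep '[{"spin":-8.15},{"spin":-8.15},{"tx":-0.0398,"ty":-0.0368},{"tx":-0.0398,"ty":-0.0368},{"tx":-0.0398,"ty":-0.0368}]'
python3 -m creep '[{"tx":-0.0398,"ty":-0.0368},{"tx":-0.0398,"ty":-0.0368},{"tx":-0.0398,"ty":-0.0368},{"tx":-0.0398,"ty":-0.0368},{"tx":-0.0398,"ty":-0.0368}]'
python3 -m creep '[{"tx":-0.0398,"ty":-0.0368},{"tx":-0.0398,"ty":-0.0368},{"hand":1}]'
python3 - <<'E'
from h import *
st(); go(537.5,164,140,93); d=cap('wrist','w1.png')
E
```

```text
{'time': 0.15, 'tool_pos': [120.983, 510.597, 240.225], 'tcp_rot': [-3.14, -0.0, 2.909], 'contact_force': [-0.805, -0.01, 0.313], 'grip_width': 91.937, 'finger_force': 0.0, 'joint_positions': [1.192, 0.343, 1.525, 0.0, 1.275, -0.146]}
spin -16.3 tx -0.3978 ty -0.3679 tz 0.1002  norm 542 hdg 93.0invalid input at $[0]: expected keys hand, tx, ty, tz, spin
invalid input at $[0]: expected keys hand, tx, ty, tz, spin
invalid input at $[0]: expected keys hand, tx, ty, tz, spin
```

View pics/w1.png

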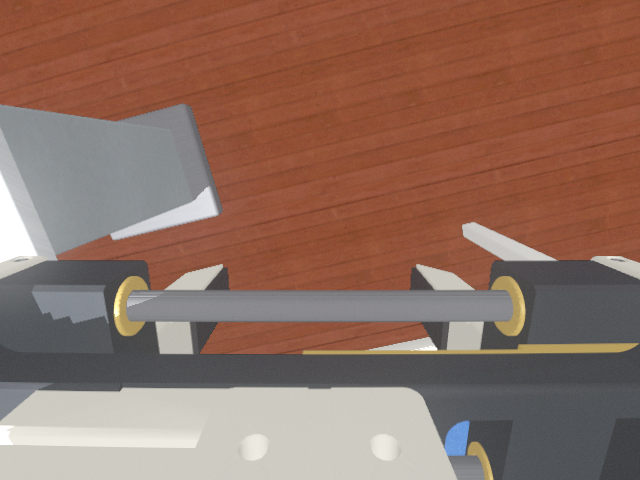

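The wrist picture shows only floor: the calls were refused because every key is required. I'm retyping the rows with all keys.

```bash

python3 -m creep '[{"hand":1,"tx":0,"ty":0,"tz":0,"spin":-8.15},{"hand":1,"tx":0,"ty":0,"tz":0,"spin":-8.15},{"hand":1,"tx":-0.0398,"ty":-0.0368,"tz":0,"spin":0},{"hand":1,"tx":-0.0398,"ty":-0.0368,"tz":0,"spin":0},{"hand":1,"tx":-0.0398,"ty":-0.0368,"tz":0,"spin":0}]'
python3 -m creep '[{"hand":1,"tx":-0.0398,"ty":-0.0368,"tz":0,"spin":0},{"hand":1,"tx":-0.0398,"ty":-0.0368,"tz":0,"spin":0},{"hand":1,"tx":-0.0398,"ty":-0.0368,"tz":0,"spin":0},{"hand":1,"tx":-0.0398,"ty":-0.0368,"tz":0,"spin":0},{"hand":1,"tx":-0.0398,"ty":-0.0368,"tz":0,"spin":0}]'
python3 -m creep '[{"hand":1,"tx":-0.0398,"ty":-0.0368,"tz":0,"spin":0},{"hand":1,"tx":-0.0398,"ty":-0.0368,"tz":0,"spin":0},{"hand":1,"tx":0,"ty":0,"tz":0,"spin":0},{"hand":1,"tx":0,"ty":0,"tz":0,"spin":0}]'
python3 - <<'E'
from h import *
go(537.5,164,140,93); d=cap('wrist','w2.png'); print([px('w2.png',p) for p in([537.5,164,113],[575,166,113],[500,162,113])])
E
```

```text
time: 0.82
tool_pos: [246.9, 405.6, 240.6]
tcp_rot: [3.142, 0.0, -3.089]
contact_force: [1.5, 0.5, 0.8]
grip_width: 91.6
finger_force: 0.0
time: 1.45
tool_pos: [455.4, 231.9, 240.7]
tcp_rot: [3.141, 0.0, -3.09]
contact_force: [0.5, 1.0, 0.0]
grip_width: 92.0
finger_force: 0.0
time: 1.95
tool_pos: [537.0, 164.0, 240.3]
tcp_rot: [3.141, -0.001, -3.09]
contact_force: [0.1, 0.3, 0.4]
grip_width: 91.7
finger_force: 0.0
spin -0.1 tx -0.0005 ty -0.0001 tz 0.1003  norm 0 hdg -267.0
[array([319. , 232.8]), array([319.1, 275.1]), array([318.9, 187.7])]
```

View pics/w2.png

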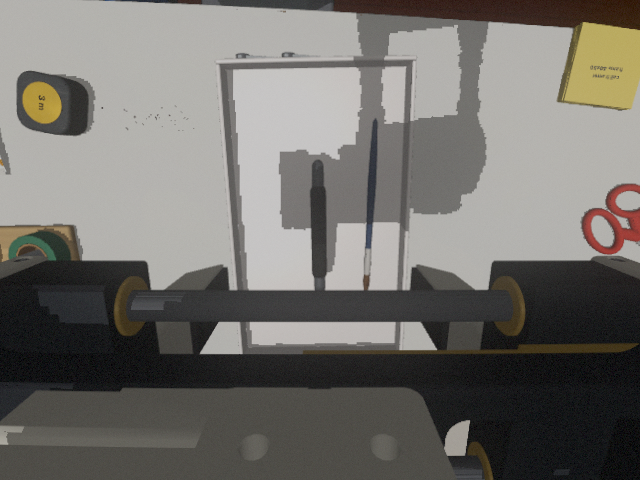

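The black grip runs from (318,165) to (319,277), centred under the gripper as predicted, with the brush beside it. I'm lowering to pinch it.

```bash

python3 -m creep '[{"hand":1,"tx":0,"ty":0,"tz":0.05,"spin":0},{"hand":1,"tx":0,"ty":0,"tz":0.04,"spin":0},{"hand":0.6,"tx":0,"ty":0,"tz":0.03,"spin":0},{"hand":0.4,"tx":0,"ty":0,"tz":0.019,"spin":0},{"hand":0,"tx":0,"ty":0,"tz":0,"spin":0}]'
python3 -m creep '[{"hand":0,"tx":0,"ty":0,"tz":0,"spin":0},{"hand":0,"tx":0,"ty":0,"tz":0,"spin":0},{"hand":0,"tx":0,"ty":0,"tz":0,"spin":0},{"hand":0,"tx":0,"ty":0,"tz":0,"spin":0}]'
python3 - <<'E'
import numpy as np
q=2.443*(1-np.cos(np.linspace(0,np.pi,21)))/2
y=100*(np.cos(.349)-np.cos(.349+q)); z=100*(np.sin(.349+q)-np.sin(.349))
print(np.round(np.c_[np.diff(y),-np.diff(z)],1).tolist())
E
```

```text
time: 2.62
tool_pos: [535.9, 164.9, 100.8]
tcp_rot: [-3.141, -0.003, -3.088]
contact_force: [-0.6, -0.0, 0.1]
grip_width: 66.7
finger_force: 0.0
time: 3.12
tool_pos: [537.7, 163.9, 102.1]
tcp_rot: [3.141, 0.001, -3.09]
contact_force: [-0.2, -0.8, 0.1]
grip_width: 26.5
finger_force: 0.0
[[0.5, -1.4], [1.7, -4.1], [3.2, -6.6], [5.1, -8.6], [7.5, -9.9], [10.2, -10.4], [13.1, -9.7], [15.8, -8.0], [17.9, -5.2], [19.0, -1.8], [19.0, 1.8], [17.9, 5.2], [15.8, 7.9], [13.1, 9.7], [10.2, 10.4], [7.5, 9.9], [5.1, 8.6], [3.2, 6.6], [1.7, 4.1], [0.5, 1.4]]
```

```bash

python3 -m creep '[{"hand":0,"tx":0,"ty":0,"tz":0,"spin":0},{"hand":0,"tx":0,"ty":0,"tz":0,"spin":0},{"hand":0,"tx":0,"ty":0,"tz":0,"spin":0},{"hand":0,"tx":0,"ty":0,"tz":0,"spin":0}]'
python3 -m creep '[{"hand":0,"tx":0,"ty":0.0005,"tz":-0.0014,"spin":0},{"hand":0,"tx":0,"ty":0.0017,"tz":-0.0041,"spin":0},{"hand":0,"tx":0,"ty":0.0032,"tz":-0.0066,"spin":0},{"hand":0,"tx":0,"ty":0.0051,"tz":-0.0086,"spin":0},{"hand":0,"tx":0,"ty":0.0075,"tz":-0.0099,"spin":0}]'
```

```text
time: 3.62
tool_pos: [537.6, 163.5, 101.8]
tcp_rot: [-3.141, 0.0, -3.09]
contact_force: [-0.6, -5.2, 1.1]
grip_width: 13.2
finger_force: 30.0
time: 4.25
tool_pos: [536.4, 180.8, 131.8]
tcp_rot: [-3.14, -0.002, -3.09]
contact_force: [1.4, -5.7, -3.4]
grip_width: 12.4
finger_force: 30.0
```

Gripped (13 mm, 30 N) and the tray is lifting. I'll continue along the arc.

```bash

python3 -m creep '[{"hand":0,"tx":0,"ty":0.0102,"tz":-0.0104,"spin":0},{"hand":0,"tx":0,"ty":0.0131,"tz":-0.0097,"spin":0},{"hand":0,"tx":0,"ty":0.0158,"tz":-0.008,"spin":0},{"hand":0,"tx":0,"ty":0.0179,"tz":-0.0052,"spin":0},{"hand":0,"tx":0,"ty":0.019,"tz":-0.0018,"spin":0}]'
python3 -m creep '[{"hand":0,"tx":0,"ty":0.019,"tz":0.0018,"spin":0},{"hand":0,"tx":0,"ty":0.0179,"tz":0.0052,"spin":0},{"hand":0,"tx":0,"ty":0.0158,"tz":0.0079,"spin":0},{"hand":0,"tx":0,"ty":0.0131,"tz":0.0097,"spin":0},{"hand":0,"tx":0,"ty":0.0102,"tz":0.0104,"spin":0}]'
python3 -m creep '[{"hand":0,"tx":0,"ty":0.0075,"tz":0.0099,"spin":0},{"hand":0,"tx":0,"ty":0.0051,"tz":0.0086,"spin":0},{"hand":0,"tx":0,"ty":0.0032,"tz":0.0066,"spin":0},{"hand":0,"tx":0,"ty":0.0017,"tz":0.0041,"spin":0},{"hand":0,"tx":0,"ty":0.0005,"tz":0.0014,"spin":0}]'
python3 -m creep '[{"hand":0,"tx":0,"ty":0,"tz":0,"spin":0},{"hand":0,"tx":0,"ty":0,"tz":0,"spin":0}]'
```

```text
time: 4.88
tool_pos: [531.4, 257.3, 167.7]
tcp_rot: [-3.14, -0.003, -3.09]
contact_force: [-3.3, -6.2, -2.7]
grip_width: 13.2
finger_force: 30.0
time: 5.5
tool_pos: [526.2, 334.2, 131.3]
tcp_rot: [-3.141, -0.006, -3.089]
contact_force: [-5.3, -4.3, -0.3]
grip_width: 12.8
finger_force: 30.0
time: 6.12
tool_pos: [525.2, 351.1, 101.6]
tcp_rot: [-3.139, -0.006, -3.089]
contact_force: [-9.9, -7.9, 13.0]
grip_width: 12.9
finger_force: 30.0
time: 6.38
tool_pos: [525.2, 351.1, 101.7]
tcp_rot: [-3.14, -0.006, -3.09]
contact_force: [-9.1, -6.3, 7.3]
grip_width: 12.8
finger_force: 30.0
```

```bash

python3 -m creep '[{"hand":0.5,"tx":0,"ty":0,"tz":0,"spin":0},{"hand":0.5,"tx":0,"ty":0,"tz":0,"spin":0},{"hand":0.5,"tx":0,"ty":0,"tz":0,"spin":0},{"hand":0.5,"tx":0,"ty":0,"tz":-0.03,"spin":0},{"hand":0.7,"tx":0,"ty":0,"tz":-0.06,"spin":0}]'
python3 - <<'E'
from h import *
go(430,-381,190,101.3); cap('scene','s3.png'); go(0,0)
E
```

```text
time: 7.0
tool_pos: [526.6, 351.1, 190.0]
tcp_rot: [-3.139, -0.006, -3.09]
contact_force: [0.1, -0.3, 0.1]
grip_width: 51.8
finger_force: 0.0
spin -8.3 tx 0.2382 ty -0.6990 tz -0.0000  norm 738 hdg -258.7
spin 0.0 tx 0.5479 ty -0.3252 tz 0.0000  norm 637 hdg -267.0
```

View pics/s3.png

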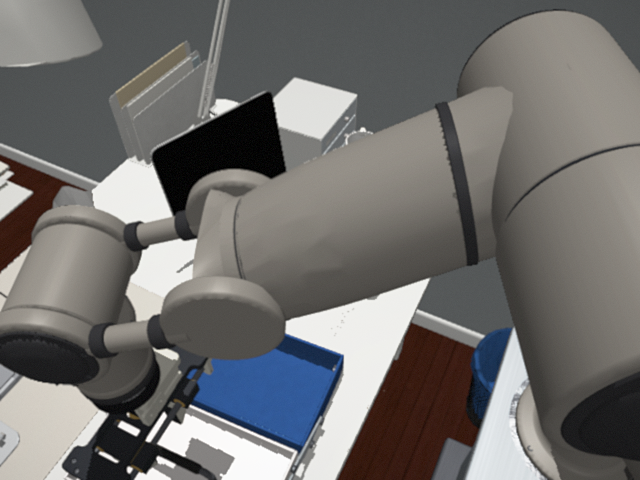

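The tray is over to the side and the blue compartment is clear. Now to the stapler.

```bash

python3 -m creep '[{"hand":0.7,"tx":0,"ty":0,"tz":0,"spin":-8.3},{"hand":0.7,"tx":0.017,"ty":-0.05,"tz":0,"spin":0},{"hand":0.7,"tx":0.017,"ty":-0.05,"tz":0,"spin":0},{"hand":0.7,"tx":0.017,"ty":-0.05,"tz":0,"spin":0},{"hand":0.7,"tx":0.017,"ty":-0.05,"tz":0,"spin":0}]' | sed -n 2p
python3 -m creep '[{"hand":0.7,"tx":0.017,"ty":-0.05,"tz":0,"spin":0},{"hand":0.7,"tx":0.017,"ty":-0.05,"tz":0,"spin":0},{"hand":0.7,"tx":0.017,"ty":-0.05,"tz":0,"spin":0},{"hand":0.7,"tx":0.017,"ty":-0.05,"tz":0,"spin":0},{"hand":0.7,"tx":0.017,"ty":-0.05,"tz":0,"spin":0}]' | sed -n 2p
python3 -m creep '[{"hand":0.7,"tx":0.017,"ty":-0.05,"tz":0,"spin":0},{"hand":0.7,"tx":0.017,"ty":-0.05,"tz":0,"spin":0},{"hand":0.7,"tx":0.017,"ty":-0.05,"tz":0,"spin":0},{"hand":0.7,"tx":0.017,"ty":-0.05,"tz":0,"spin":0},{"hand":0.7,"tx":0.017,"ty":-0.05,"tz":0,"spin":0}]' | sed -n 2p
python3 -m creep '[{"hand":0.7,"tx":0,"ty":0,"tz":0,"spin":0}]' | sed -n 1,3p
python3 - <<'E'
from h import *
go(430,-381,190,101.3); cap('wrist','w4.png'); print([px('w4.png',p) for p in([430,-381,35],[487,-369,30],[373.5,-392.4,30])])
E
```

```text
tool_pos: [500.1, 140.8, 192.0]
tool_pos: [465.6, -121.2, 192.0]
tool_pos: [431.0, -383.2, 191.9]
time: 9.05
tool_pos: [430.3, -384.8, 191.3]
tcp_rot: [-3.14, 0.0, -2.949]
spin -0.3 tx -0.0004 ty 0.0038 tz 0.0013  norm 4 hdg -258.7
[array([323.5, 225.1]), array([324.2, 282.2]), array([323.1, 160.9])]
```

View pics/w4.png

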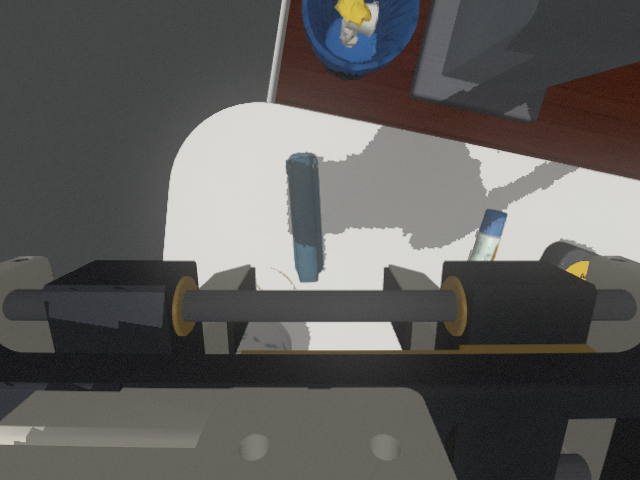

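```bash

python3 - <<'E'
from h import *
a=w('w4.png',[(303,155),(310,280)],32); print(a, np.degrees(np.arctan2(*(a[1]-a[0])[1::-1]))); c=a.mean(0); go(c[0],c[1],20,97)
print(w('w4.png',[(495,213),(480,257),(575,250)],15))
E
```

```text
[[ 371.9 -410.9   32. ]
 [ 486.6 -383.2   32. ]] 13.576944899253457
spin 4.1 tx 0.0031 ty -0.0142 tz 0.1712  norm 15 hdg -263.0
[[ 390.3 -217.6   15. ]
 [ 436.4 -218.4   15. ]
 [ 410.9 -125.1   15. ]]
```

The stapler lies about 15 mm further right than first measured: (303,155) to (310,280) in the wrist view. I'm correcting and descending.

```bash

python3 -m creep '[{"hand":0.7,"tx":0.0047,"ty":-0.0138,"tz":0.03,"spin":-2.6},{"hand":0.7,"tx":0,"ty":0,"tz":0.05,"spin":0},{"hand":0.7,"tx":0,"ty":0,"tz":0.05,"spin":0},{"hand":0.7,"tx":0,"ty":0,"tz":0.03,"spin":0},{"hand":0.7,"tx":0,"ty":0,"tz":0.012,"spin":0}]'
python3 -m creep '[{"hand":0,"tx":0,"ty":0,"tz":0,"spin":0},{"hand":0,"tx":0,"ty":0,"tz":0,"spin":0},{"hand":0,"tx":0,"ty":0,"tz":0,"spin":0},{"hand":0,"tx":0,"ty":0,"tz":0,"spin":0},{"hand":0,"tx":0,"ty":0,"tz":0,"spin":0}]'
python3 -m creep '[{"hand":0,"tx":0,"ty":0,"tz":0,"spin":0},{"hand":0,"tx":0,"ty":0,"tz":0,"spin":0}]'
```

```text
time: 9.72
tool_pos: [429.1, -393.7, 18.2]
tcp_rot: [3.139, -0.001, -2.898]
contact_force: [-1.1, -0.8, 0.4]
grip_width: 64.3
finger_force: 0.0
time: 10.35
tool_pos: [429.5, -396.4, 20.4]
tcp_rot: [-3.14, 0.001, -2.9]
contact_force: [0.2, -1.6, 2.7]
grip_width: 20.9
finger_force: 30.0
time: 10.6
tool_pos: [429.6, -396.3, 20.3]
tcp_rot: [-3.14, 0.001, -2.9]
contact_force: [-0.5, -0.6, 5.3]
grip_width: 20.4
finger_force: 30.0
```

```bash

python3 -m creep '[{"hand":0,"tx":0,"ty":0,"tz":-0.03,"spin":0},{"hand":0,"tx":0,"ty":0,"tz":-0.05,"spin":0},{"hand":0,"tx":0,"ty":0,"tz":-0.05,"spin":0},{"hand":0,"tx":0,"ty":0,"tz":0,"spin":0}]'
python3 - <<'E'
from h import *
go(472.1,124.4,150,94)
E
```

```text
time: 11.1
tool_pos: [430.5, -397.0, 153.4]
tcp_rot: [-3.136, 0.003, -2.9]
contact_force: [-0.1, -0.3, -2.6]
grip_width: 20.6
finger_force: 30.0
spin 9.9 tx -0.0779 ty 0.5172 tz 0.0034  norm 523 hdg -266.0
```

```bash

python3 -m creep '[{"hand":0,"tx":0,"ty":0,"tz":0,"spin":9.9},{"hand":0,"tx":-0.0071,"ty":0.047,"tz":0,"spin":0},{"hand":0,"tx":-0.0071,"ty":0.047,"tz":0,"spin":0},{"hand":0,"tx":-0.0071,"ty":0.047,"tz":0,"spin":0},{"hand":0,"tx":-0.0071,"ty":0.047,"tz":0,"spin":0}]'|sed -n '2p;5p'
python3 -m creep '[{"hand":0,"tx":-0.0071,"ty":0.047,"tz":0,"spin":0},{"hand":0,"tx":-0.0071,"ty":0.047,"tz":0,"spin":0},{"hand":0,"tx":-0.0071,"ty":0.047,"tz":0,"spin":0},{"hand":0,"tx":-0.0071,"ty":0.047,"tz":0,"spin":0},{"hand":0,"tx":-0.0071,"ty":0.047,"tz":0,"spin":0}]'|sed -n '2p;5p'
python3 -m creep '[{"hand":0,"tx":-0.0071,"ty":0.047,"tz":0,"spin":0},{"hand":0,"tx":-0.0071,"ty":0.047,"tz":0,"spin":0},{"hand":0,"tx":0,"ty":0,"tz":0,"spin":0},{"hand":0,"tx":0,"ty":0,"tz":0,"spin":0}]'
python3 - <<'E'
from h import *
go(472.1,124.4,28,94); cap('wrist','w5.png')
def W(x,y,z): return [537.5+.9976*x-.0698*y,164+.0698*x+.9976*y,z]
print([px('w5.png',W(*p)) for p in([-145,-85,50],[-145,85,50],[145,-85,50])])
E
```

```text
tool_pos: [443.5, -204.0, 148.0]
grip_width: 20.5
tool_pos: [462.5, 32.3, 148.3]
grip_width: 20.5
time: 12.85
tool_pos: [470.5, 125.0, 148.6]
tcp_rot: [-3.141, -0.003, -3.072]
contact_force: [-0.2, -0.3, -1.3]
grip_width: 20.7
finger_force: 30.0
spin 0.0 tx -0.0016 ty -0.0007 tz 0.1206  norm 2 hdg -266.0
[array([246.7, 137.3]), array([488.5, 137.5]), array([264. , 467.5])]
```

View pics/w5.png

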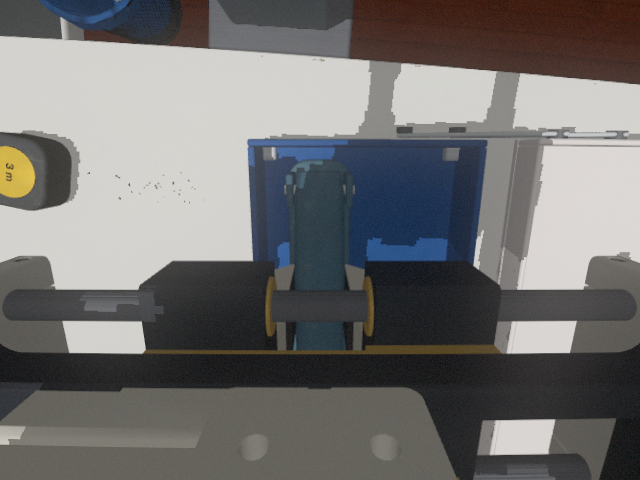

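The compartment corners (248,140) and (487,140) match the model and the stapler hangs aligned. I'm lowering and releasing it.

```bash

python3 -m creep '[{"hand":0,"tx":-0.0016,"ty":0,"tz":0.04,"spin":0},{"hand":0,"tx":0,"ty":0,"tz":0.04,"spin":0},{"hand":0,"tx":0,"ty":0,"tz":0.025,"spin":0},{"hand":0,"tx":0,"ty":0,"tz":0.015,"spin":0},{"hand":0,"tx":0,"ty":0,"tz":0.001,"spin":0}]'|sed -n '2p;4,5p'
python3 -m creep '[{"hand":0,"tx":0,"ty":0,"tz":0.001,"spin":0},{"hand":0.38,"tx":0,"ty":0,"tz":0,"spin":0},{"hand":0.38,"tx":0,"ty":0,"tz":0,"spin":0},{"hand":0.38,"tx":0,"ty":0,"tz":0,"spin":0},{"hand":0.38,"tx":0,"ty":0,"tz":-0.03,"spin":0}]'|sed -n '2p;4,5p'
python3 -m creep '[{"hand":0.38,"tx":0,"ty":0,"tz":-0.06,"spin":0},{"hand":0.7,"tx":0,"ty":0,"tz":-0.06,"spin":0},{"hand":0.7,"tx":0,"ty":0,"tz":0,"spin":0}]'|sed -n '2p;4,5p'
python3 - <<'E'
from h import *
go(449,-212,160,92.5)
E
```

```text
tool_pos: [472.7, 124.7, 28.2]
contact_force: [-0.2, -0.3, -1.6]
grip_width: 20.5
tool_pos: [471.7, 125.4, 56.8]
contact_force: [1.0, -0.5, 0.5]
grip_width: 34.8
tool_pos: [475.6, 125.9, 182.6]
contact_force: [0.0, 0.1, -1.1]
grip_width: 50.2
spin 1.5 tx 0.0413 ty -0.3364 tz 0.0226  norm 339 hdg -267.5
```

```bash

python3 -m creep '[{"hand":0.7,"tx":0.006,"ty":-0.048,"tz":0,"spin":1.5},{"hand":0.7,"tx":0.006,"ty":-0.048,"tz":0,"spin":0},{"hand":0.7,"tx":0.006,"ty":-0.048,"tz":0,"spin":0},{"hand":0.7,"tx":0.006,"ty":-0.048,"tz":0,"spin":0},{"hand":0.7,"tx":0.006,"ty":-0.048,"tz":0,"spin":0}]'|sed -n '2p;4,5p'
python3 -m creep '[{"hand":0.7,"tx":0.006,"ty":-0.048,"tz":0,"spin":0},{"hand":0.7,"tx":0.006,"ty":-0.048,"tz":0,"spin":0},{"hand":0.7,"tx":0,"ty":0,"tz":0,"spin":0},{"hand":0.7,"tx":0,"ty":0,"tz":0,"spin":0}]'|sed -n '2,5p'
python3 - <<'E'
from h import *
cap('wrist','w6.png')
E
```

```text
tool_pos: [453.8, -116.9, 177.0]
contact_force: [0.6, -0.5, 0.4]
grip_width: 64.2
tool_pos: [446.2, -211.3, 177.0]
tcp_rot: [3.14, -0.001, -3.099]
contact_force: [-0.7, 0.9, -0.1]
grip_width: 64.2
```

View pics/w6.png

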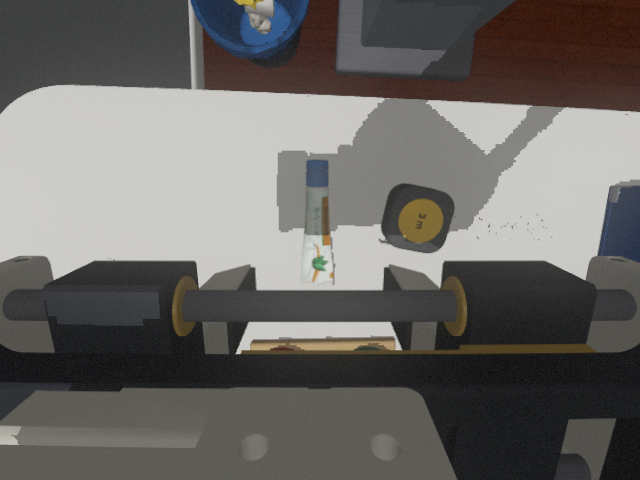

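The tube runs from (317,160) to (318,284), in line with the tool. The tape measure is at (418,218), turned about 12°.

```bash

python3 - <<'E'
from h import *
a=w('w6.png',[(317,161),(318,283)],16); print(a); c=a.mean(0); go(c[0],c[1],9,92.5)
b=w('w6.png',[(396,184),(453,202),(439,251),(384,236),(420,220)],31); print(b)
E
```

```text
[[ 388.9 -215.4   16. ]
 [ 505.2 -209.8   16. ]]
spin -0.0 tx -0.0005 ty -0.0017 tz 0.1682  norm 2 hdg -267.5
[[ 405.1 -146.3   31. ]
 [ 418.5  -94.7   31. ]
 [ 463.7 -101.3   31. ]
 [ 451.7 -152.6   31. ]
 [ 435.8 -121.9   31. ]]
```

```bash

python3 -m creep '[{"hand":0.7,"tx":-0.0005,"ty":-0.0017,"tz":0.04,"spin":0},{"hand":0.7,"tx":0,"ty":0,"tz":0.05,"spin":0},{"hand":0.7,"tx":0,"ty":0,"tz":0.04,"spin":0},{"hand":0.7,"tx":0,"ty":0,"tz":0.02,"spin":0},{"hand":0.7,"tx":0,"ty":0,"tz":0.01,"spin":0}]'|sed -n '2p;4,5p'
python3 -m creep '[{"hand":0.7,"tx":0,"ty":0,"tz":0.0015,"spin":0},{"hand":0,"tx":0,"ty":0,"tz":0,"spin":0},{"hand":0,"tx":0,"ty":0,"tz":0,"spin":0},{"hand":0,"tx":0,"ty":0,"tz":0,"spin":0},{"hand":0,"tx":0,"ty":0,"tz":0,"spin":0}]'|sed -n '2p;4,6p'
python3 -m creep '[{"hand":0,"tx":0,"ty":0,"tz":0,"spin":0},{"hand":0,"tx":0,"ty":0,"tz":0,"spin":0},{"hand":0,"tx":0,"ty":0,"tz":0,"spin":0}]'|sed -n '2p;4,6p'
```

```text
tool_pos: [447.1, -212.1, 16.7]
contact_force: [0.3, -0.2, 0.5]
grip_width: 63.9
tool_pos: [447.4, -213.9, 16.5]
contact_force: [-0.0, -0.5, -0.4]
grip_width: 29.2
finger_force: 0.0
tool_pos: [447.4, -213.8, 16.5]
contact_force: [-1.2, 0.6, 4.0]
grip_width: 24.7
finger_force: 30.0
```

```bash

python3 -m creep '[{"hand":0,"tx":0,"ty":0,"tz":-0.03,"spin":0},{"hand":0,"tx":0,"ty":0,"tz":-0.05,"spin":0},{"hand":0,"tx":0,"ty":0,"tz":-0.05,"spin":-1.5},{"hand":0,"tx":0,"ty":0,"tz":0,"spin":0}]'|sed -n '2p;4,6p'
python3 - <<'E'
from h import *
go(607.7,133.8,120,94)
E
```

```text
tool_pos: [449.2, -215.0, 149.7]
contact_force: [0.2, 0.2, -0.6]
grip_width: 24.7
finger_force: 29.9
spin -0.0 tx -0.1825 ty 0.3369 tz 0.0297  norm 383 hdg -266.0
```

```bash

python3 -m creep '[{"hand":0,"tx":-0.0228,"ty":0.0421,"tz":0,"spin":0},{"hand":0,"tx":-0.0228,"ty":0.0421,"tz":0,"spin":0},{"hand":0,"tx":-0.0228,"ty":0.0421,"tz":0,"spin":0},{"hand":0,"tx":-0.0228,"ty":0.0421,"tz":0,"spin":0},{"hand":0,"tx":-0.0228,"ty":0.0421,"tz":0,"spin":0}]'|sed -n '2p;4,6p'
python3 -m creep '[{"hand":0,"tx":-0.0228,"ty":0.0421,"tz":0,"spin":0},{"hand":0,"tx":-0.0228,"ty":0.0421,"tz":0,"spin":0},{"hand":0,"tx":-0.0228,"ty":0.0421,"tz":0,"spin":0},{"hand":0,"tx":0,"ty":0,"tz":0.02,"spin":0},{"hand":0,"tx":0,"ty":0,"tz":0,"spin":0}]'|sed -n '2p;4,6p'
python3 - <<'E'
from h import *
go(607.7,133.8,24,94)
E
```

```text
tool_pos: [546.3, 5.7, 144.7]
contact_force: [0.6, 0.4, -0.5]
grip_width: 25.0
finger_force: 29.9
tool_pos: [604.2, 135.1, 123.0]
contact_force: [-0.7, -0.2, 0.8]
grip_width: 24.7
finger_force: 29.9
spin 0.0 tx -0.0034 ty -0.0016 tz 0.0990  norm 4 hdg -266.0
```

```bash

python3 -m creep '[{"hand":0,"tx":-0.0034,"ty":-0.0016,"tz":0.03,"spin":0},{"hand":0,"tx":0,"ty":0,"tz":0.035,"spin":0},{"hand":0,"tx":0,"ty":0,"tz":0.02,"spin":0},{"hand":0,"tx":0,"ty":0,"tz":0.012,"spin":0},{"hand":0,"tx":0,"ty":0,"tz":0.002,"spin":0}]'|sed -n '2p;4,6p'
python3 -m creep '[{"hand":0,"tx":0,"ty":0,"tz":0,"spin":0},{"hand":0.42,"tx":0,"ty":0,"tz":0,"spin":0},{"hand":0.42,"tx":0,"ty":0,"tz":0,"spin":0},{"hand":0.42,"tx":0,"ty":0,"tz":0,"spin":0},{"hand":0.42,"tx":0,"ty":0,"tz":-0.03,"spin":0}]'|sed -n '2p;4,6p'
python3 -m creep '[{"hand":0.42,"tx":0,"ty":0,"tz":-0.05,"spin":0},{"hand":0.9,"tx":0,"ty":0,"tz":-0.06,"spin":0},{"hand":0.9,"tx":0,"ty":0,"tz":0,"spin":0}]'|sed -n '2p;4,5p'
python3 - <<'E'
from h import *
go(435.5,-123,170,78)
E
```

```text
tool_pos: [609.3, 133.0, 26.9]
contact_force: [0.1, -0.3, -0.3]
grip_width: 24.6
finger_force: 29.9
tool_pos: [607.8, 133.3, 55.5]
contact_force: [0.9, 0.4, 0.5]
grip_width: 38.6
finger_force: 0.0
tool_pos: [612.3, 133.8, 173.2]
contact_force: [-0.9, 0.5, 0.8]
grip_width: 54.1
spin 16.0 tx 0.1196 ty -0.2880 tz 0.0032  norm 312 hdg -282.0
```

```bash

python3 -m creep '[{"hand":0.95,"tx":0,"ty":0,"tz":0,"spin":8},{"hand":0.95,"tx":0,"ty":0,"tz":0,"spin":8},{"hand":0.95,"tx":0.02,"ty":-0.048,"tz":0,"spin":0},{"hand":0.95,"tx":0.02,"ty":-0.048,"tz":0,"spin":0},{"hand":0.95,"tx":0.02,"ty":-0.048,"tz":0,"spin":0}]'|sed -n '2p;4,5p'
python3 -m creep '[{"hand":0.95,"tx":0.02,"ty":-0.048,"tz":0,"spin":0},{"hand":0.95,"tx":0.02,"ty":-0.048,"tz":0,"spin":0},{"hand":0.95,"tx":0.02,"ty":-0.048,"tz":0,"spin":0},{"hand":0.95,"tx":0,"ty":0,"tz":0,"spin":0},{"hand":0.95,"tx":0,"ty":0,"tz":0,"spin":0}]'|sed -n '2p;3,5p'
python3 - <<'E'
from h import *
d=cap('wrist','w7.png'); c=d['color'][:258].astype(int)
hsv=cv2.cvtColor(d['color'][:258],cv2.COLOR_RGB2HSV)
m=((hsv[...,0]>15)&(hsv[...,0]<32)&(hsv[...,1]>150)).astype(np.uint8); m[:100]=0
n,l,s,ce=cv2.connectedComponentsWithStats(m); i=1+np.argmax(s[1:,4]); print(s[i],ce[i]); y=w('w7.png',[ce[i]],31); print(y)
b=(c.max(2)<75).astype(np.uint8)|m; b[:90]=0
n,l,s,ce2=cv2.connectedComponentsWithStats(b); j=l[int(ce[i][1]),int(ce[i][0])]; print(s[j],cv2.minAreaRect(np.argwhere(l==j)[:,::-1].astype(np.float32)))
go(y[0][0],y[0][1],20,78)
E
```

```text
tool_pos: [519.4, 4.2, 166.4]
contact_force: [1.4, -0.8, 0.2]
grip_width: 87.1
tool_pos: [432.1, -123.0, 167.0]
tcp_rot: [3.141, -0.0, 2.931]
contact_force: [-0.4, 0.9, 0.2]
grip_width: 87.3
[300 227  45  29 847] [322.84061393 240.66706021]
[[ 442.4 -121.8   31. ]]
[     0      0    640    258 147970] ((319.5, 128.5), (257.0, 639.0), 90.0)
spin -0.0 tx -0.0096 ty 0.0028 tz 0.1470  norm 10 hdg 78.0
```

View pics/w7.png

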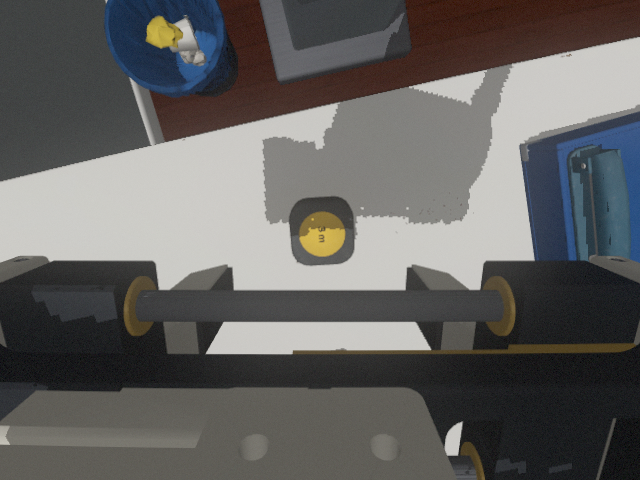

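The tape measure is centred at (322,232) and squared to the gripper. I'm picking it up.

```bash

python3 -m creep '[{"hand":0.95,"tx":-0.002,"ty":0.002,"tz":0.04,"spin":0},{"hand":0.95,"tx":0,"ty":0,"tz":0.05,"spin":0},{"hand":0.95,"tx":0,"ty":0,"tz":0.035,"spin":0},{"hand":0.95,"tx":0,"ty":0,"tz":0.018,"spin":0},{"hand":0.95,"tx":0,"ty":0,"tz":0.008,"spin":0}]'|sed -n '2p;4,5p'
python3 -m creep '[{"hand":0,"tx":0,"ty":0,"tz":0,"spin":0},{"hand":0,"tx":0,"ty":0,"tz":0,"spin":0},{"hand":0,"tx":0,"ty":0,"tz":0,"spin":0},{"hand":0,"tx":0,"ty":0,"tz":0,"spin":0},{"hand":0,"tx":0,"ty":0,"tz":0,"spin":0}]'|sed -n '2p;4,6p'
python3 -m creep '[{"hand":0,"tx":0,"ty":0,"tz":-0.03,"spin":0},{"hand":0,"tx":0,"ty":0,"tz":-0.05,"spin":0},{"hand":0,"tx":0,"ty":0,"tz":-0.05,"spin":0},{"hand":0,"tx":0,"ty":0,"tz":0,"spin":0}]'|sed -n '2p;4,6p'
python3 - <<'E'
from h import *
def W(x,y): return 537.5+.9976*x-.0698*y,164+.0698*x+.9976*y
print(W(-84,45)); go(*W(-84,45),120,4)
E
```

```text
tool_pos: [434.5, -120.3, 15.1]
contact_force: [0.2, 0.3, 0.4]
grip_width: 87.3
tool_pos: [434.9, -121.8, 16.9]
contact_force: [-0.9, 1.0, 6.3]
grip_width: 56.2
finger_force: 29.5
tool_pos: [436.3, -122.6, 149.5]
contact_force: [-0.1, -1.2, -1.4]
grip_width: 55.7
finger_force: 29.6
(450.56059999999997, 203.0288)
spin 74.0 tx 0.3238 ty 0.0369 tz 0.0295  norm 326 hdg 4.0
```

```bash

python3 -m creep '[{"hand":0,"tx":0,"ty":0,"tz":0,"spin":10.5},{"hand":0,"tx":0,"ty":0,"tz":0,"spin":10.5},{"hand":0,"tx":0,"ty":0,"tz":0,"spin":10.6},{"hand":0,"tx":0,"ty":0,"tz":0,"spin":10.6},{"hand":0,"tx":0,"ty":0,"tz":0,"spin":10.6}]'|sed -n '3p'
python3 -m creep '[{"hand":0,"tx":0,"ty":0,"tz":0,"spin":10.6},{"hand":0,"tx":0,"ty":0,"tz":0,"spin":10.6},{"hand":0,"tx":0.054,"ty":0.0062,"tz":0,"spin":0},{"hand":0,"tx":0.054,"ty":0.0062,"tz":0,"spin":0},{"hand":0,"tx":0.054,"ty":0.0062,"tz":0,"spin":0}]'|sed -n '2p;4,6p'
python3 -m creep '[{"hand":0,"tx":0.054,"ty":0.0062,"tz":0,"spin":0},{"hand":0,"tx":0.054,"ty":0.0062,"tz":0,"spin":0},{"hand":0,"tx":0.054,"ty":0.0062,"tz":0,"spin":0},{"hand":0,"tx":0,"ty":0,"tz":0,"spin":0},{"hand":0,"tx":0,"ty":0,"tz":0,"spin":0}]'|sed -n '2,6p'
python3 - <<'E'
from h import *
go(450.6,203,25,4)
E
```

```text
tcp_rot: [-3.14, -0.002, 2.004]
tool_pos: [440.9, 42.7, 144.9]
contact_force: [0.6, -0.1, -1.9]
grip_width: 55.5
finger_force: 29.6
tool_pos: [448.3, 203.7, 145.0]
tcp_rot: [-3.139, 0.001, 1.641]
contact_force: [0.3, -0.3, -2.0]
grip_width: 56.0
finger_force: 29.6
spin 0.0 tx -0.0009 ty 0.0023 tz 0.1200  norm 2 hdg 4.0
```

```bash

python3 -m creep '[{"hand":0,"tx":0,"ty":0.0025,"tz":0.04,"spin":0},{"hand":0,"tx":0,"ty":0,"tz":0.04,"spin":0},{"hand":0,"tx":0,"ty":0,"tz":0.025,"spin":0},{"hand":0,"tx":0,"ty":0,"tz":0.014,"spin":0},{"hand":0,"tx":0,"ty":0,"tz":0.002,"spin":0}]'|sed -n '2p;4,6p'
python3 -m creep '[{"hand":0,"tx":0,"ty":0,"tz":0,"spin":0},{"hand":0.72,"tx":0,"ty":0,"tz":0,"spin":0},{"hand":0.72,"tx":0,"ty":0,"tz":0,"spin":0},{"hand":0.72,"tx":0,"ty":0,"tz":-0.02,"spin":0},{"hand":0.72,"tx":0,"ty":0,"tz":-0.04,"spin":0}]'|sed -n '2p;4,6p'
python3 -m creep '[{"hand":0.72,"tx":0,"ty":0,"tz":-0.05,"spin":0},{"hand":0.8,"tx":0,"ty":0,"tz":-0.06,"spin":0},{"hand":0.8,"tx":0,"ty":0,"tz":0,"spin":0}]'|sed -n '2p;4,5p'
python3 - <<'E'
from h import *
go(602,-145.5,185,93)
cap('side','d8.png')
print(w('side0.png',[(267,198),(298,256),(299,250),(272,212)],10), w('side0.png',[(208,280)],60), w('scene0.png',[(188,236)],60))
E
```

```text
tool_pos: [451.5, 203.4, 24.7]
contact_force: [0.2, -0.6, -1.2]
grip_width: 56.0
finger_force: 29.6
tool_pos: [450.8, 204.1, 85.3]
contact_force: [0.9, 0.2, 0.7]
grip_width: 66.2
finger_force: 0.0
tool_pos: [454.2, 205.2, 200.4]
contact_force: [-0.3, -0.3, -0.8]
grip_width: 73.3
spin -89.0 tx -0.1293 ty -0.3580 tz 0.0154  norm 381 hdg 93.0
[[ 644.5 -320.6   10. ]
 [ 576.  -116.    10. ]
 [ 572.1 -134.5   10. ]
 [ 633.3 -268.2   10. ]] [[785.5 -27.4  60. ]] [[790.9 -26.1  60. ]]
```

View pics/d8.png

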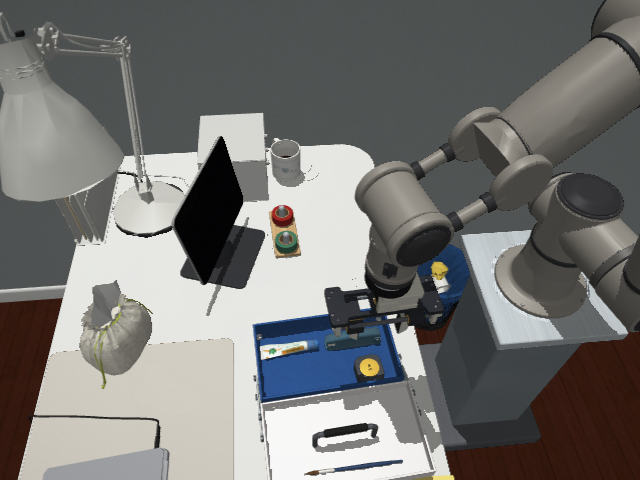

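The side view shows the stapler, tube and tape measure low in the compartment, with the brush in the tray at (355,468). The rolls are still on their posts; I'm checking monitor clearance before fetching them.

```bash

python3 - <<'E'
from h import *
def tri(a,b):
    A=[];B=[]
    for f,p in(('scene0.png',a),('side0.png',b)):
        c=w(f,[p],0)[0]; e=w(f,[p],400)[0]; u=(e-c)/np.linalg.norm(e-c); M=np.eye(3)-np.outer(u,u); A.append(M);B.append(M@c)
    return np.linalg.solve(sum(A),sum(B)).round()
print('scr top',tri((274,95),(221,138)),'bot',tri((287,168),(243,188)),'drawer',tri((357,95),(265,115)),tri((321,186),(267,200)))
go(600,-145.5,200,4)
E
```

```text
scr top [ 738. -302.  240.] bot [ 702. -279.   86.] drawer [ 634. -489.  159.] [ 645. -325.    4.]
spin -0.0 tx -0.3597 ty 0.1225 tz -0.0023  norm 380 hdg 4.0
```

```bash

python3 -m creep '[{"hand":0.85,"tx":-0.045,"ty":0.0153,"tz":0,"spin":0},{"hand":0.85,"tx":-0.045,"ty":0.0153,"tz":0,"spin":0},{"hand":0.85,"tx":-0.045,"ty":0.0153,"tz":0,"spin":0},{"hand":0.85,"tx":-0.045,"ty":0.0153,"tz":0,"spin":0},{"hand":0.85,"tx":-0.045,"ty":0.0153,"tz":0,"spin":0}]'|sed -n '2p;4p'
python3 -m creep '[{"hand":0.85,"tx":-0.045,"ty":0.0153,"tz":0,"spin":0},{"hand":0.85,"tx":-0.045,"ty":0.0153,"tz":0,"spin":0},{"hand":0.85,"tx":-0.045,"ty":0.0153,"tz":0,"spin":0},{"hand":0.85,"tx":0,"ty":0,"tz":0,"spin":0},{"hand":0.85,"tx":0,"ty":0,"tz":0,"spin":0}]'|sed -n '2,5p'
cat >> h.py <<'E'
def blob(f,lo,hi,z,rmax=262):
    im=cv2.imread('pics/'+f); h=cv2.cvtColor(im,cv2.COLOR_BGR2HSV)[:rmax]
    m=((h[...,0]>=lo)&(h[...,0]<=hi)&(h[...,1]>110)&(h[...,2]>25)).astype(np.uint8); m[:100]=0
    n,l,s,c=cv2.connectedComponentsWithStats(cv2.morphologyEx(m,cv2.MORPH_CLOSE,np.ones((3,3))))
    i=1+np.argmax(s[1:,4]); a=s[i]; mid=(a[0]+a[2]/2,a[1]+a[3]/2); print(a,mid,w(f,[mid],z))
E
python3 - <<'E'
from h import *
go(600,-145.5,26,4); cap('wrist','w9.png'); blob('w9.png',50,95,34)
E
```

```text
tool_pos: [543.2, -16.2, 193.6]
contact_force: [0.6, 0.4, 0.2]
tool_pos: [597.8, -145.7, 193.7]
tcp_rot: [-3.139, -0.002, 1.64]
contact_force: [-0.3, 0.6, -0.2]
grip_width: 77.6
spin -0.1 tx 0.0001 ty 0.0022 tz 0.1677  norm 2 hdg 4.0Traceback (most recent call last):
  File "<stdin>", line 2, in <module>
  File "h.py", line 30, in blob
    i=1+np.argmax(s[1:,4]); a=s[i]; mid=(a[0]+a[2]/2,a[1]+a[3]/2); print(a,mid,w(f,[mid],z))
        ~~~~~~~~~^^^^^^^^^
    return _wrapfunc(a, 'argmax', axis=axis, out=out, **kwds)
    return bound(*args, **kwds)
ValueError: attempt to get argmax of an empty sequence
```

View pics/w9.png

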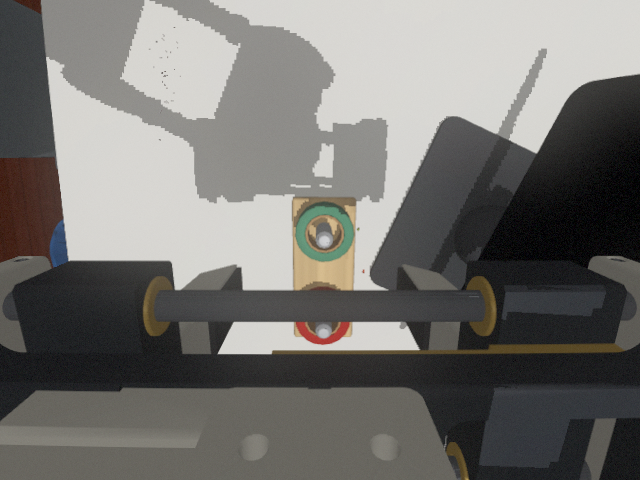

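The green roll is seen at (325,233) round its post, with the monitor clear to the right of the finger.

```bash

python3 - <<'E'
from h import *
c=w('w9.png',[(325,233)],34)[0]; print(c); go(c[0],c[1],26,4); print(w('w9.png',[(325,316)],34))
E
```

```text
[ 603.5 -153.6   34. ]
spin -0.0 tx -0.0087 ty 0.0050 tz 0.1682  norm 10 hdg 4.0
[[ 609.7 -238.7   34. ]]
```

```bash

python3 -m creep '[{"hand":0.85,"tx":-0.007,"ty":0.0045,"tz":0.04,"spin":0},{"hand":0.85,"tx":0,"ty":0,"tz":0.05,"spin":0},{"hand":0.85,"tx":0,"ty":0,"tz":0.04,"spin":0},{"hand":0.85,"tx":0,"ty":0,"tz":0.025,"spin":0},{"hand":0.85,"tx":0,"ty":0,"tz":0.012,"spin":0}]'|sed -n '2p;4,5p'
python3 -m creep '[{"hand":0,"tx":0,"ty":0,"tz":0,"spin":0},{"hand":0,"tx":0,"ty":0,"tz":0,"spin":0},{"hand":0,"tx":0,"ty":0,"tz":0,"spin":0},{"hand":0,"tx":0,"ty":0,"tz":0,"spin":0},{"hand":0,"tx":0,"ty":0,"tz":0,"spin":0}]'|sed -n '2p;4,6p'
python3 -m creep '[{"hand":0,"tx":0,"ty":0,"tz":-0.02,"spin":0},{"hand":0,"tx":0,"ty":0,"tz":-0.03,"spin":0},{"hand":0,"tx":0,"ty":0,"tz":-0.05,"spin":0},{"hand":0,"tx":0,"ty":0,"tz":-0.03,"spin":0},{"hand":0,"tx":0,"ty":0,"tz":0,"spin":0}]'|sed -n '2p;4,6p'
python3 - <<'E'
from h import *
def W(x,y): return 537.5+.9976*x-.0698*y,164+.0698*x+.9976*y
print(W(84,45),W(0,45)); go(*W(84,45),120,4)
E
```

```text
tool_pos: [602.7, -151.4, 26.8]
contact_force: [-0.1, 0.2, 0.2]
grip_width: 77.6
tool_pos: [604.4, -153.2, 29.7]
contact_force: [-0.8, 2.1, 5.7]
grip_width: 55.7
finger_force: 30.0
tool_pos: [604.9, -153.6, 161.1]
contact_force: [0.4, -0.1, -0.9]
grip_width: 55.9
finger_force: 30.0
(618.1574, 214.7552) (534.359, 208.892)
spin -0.0 tx 0.3665 ty 0.0389 tz 0.0411  norm 369 hdg 4.0
```

```bash

python3 -m creep '[{"hand":0,"tx":0.0524,"ty":0.0056,"tz":0,"spin":0},{"hand":0,"tx":0.0524,"ty":0.0056,"tz":0,"spin":0},{"hand":0,"tx":0.0524,"ty":0.0056,"tz":0,"spin":0},{"hand":0,"tx":0.0524,"ty":0.0056,"tz":0,"spin":0},{"hand":0,"tx":0.0524,"ty":0.0056,"tz":0,"spin":0}]'|sed -n '2p;5p'
python3 -m creep '[{"hand":0,"tx":0.0524,"ty":0.0056,"tz":0,"spin":0},{"hand":0,"tx":0.0524,"ty":0.0056,"tz":0,"spin":0},{"hand":0,"tx":0,"ty":0,"tz":0.03,"spin":0},{"hand":0,"tx":0,"ty":0,"tz":0,"spin":0},{"hand":0,"tx":0,"ty":0,"tz":0,"spin":0}]'|sed -n '2p;4,6p'
python3 - <<'E'
from h import *
go(618.2,214.8,28,4)
E
```

```text
tool_pos: [612.5, 111.8, 156.3]
grip_width: 55.5
tool_pos: [617.4, 214.9, 128.1]
contact_force: [0.5, -0.6, -0.5]
grip_width: 55.7
finger_force: 30.0
spin -0.1 tx -0.0002 ty 0.0008 tz 0.1001  norm 1 hdg 4.0
```

```bash

python3 -m creep '[{"hand":0,"tx":0,"ty":0.0008,"tz":0.03,"spin":0},{"hand":0,"tx":0,"ty":0,"tz":0.03,"spin":0},{"hand":0,"tx":0,"ty":0,"tz":0.022,"spin":0},{"hand":0,"tx":0,"ty":0,"tz":0.014,"spin":0},{"hand":0,"tx":0,"ty":0,"tz":0.004,"spin":0}]'|sed -n '2p;4,6p'
python3 -m creep '[{"hand":0,"tx":0,"ty":0,"tz":0,"spin":0},{"hand":0.72,"tx":0,"ty":0,"tz":0,"spin":0},{"hand":0.72,"tx":0,"ty":0,"tz":0,"spin":0},{"hand":0.72,"tx":0,"ty":0,"tz":-0.02,"spin":0},{"hand":0.72,"tx":0,"ty":0,"tz":-0.04,"spin":0}]'|sed -n '2p;4,6p'
python3 -m creep '[{"hand":0.72,"tx":0,"ty":0,"tz":-0.05,"spin":0},{"hand":0.85,"tx":0,"ty":0,"tz":-0.06,"spin":0},{"hand":0.85,"tx":0,"ty":0,"tz":0,"spin":0}]'|sed -n '2p;4,5p'
python3 - <<'E'
from h import *
go(606,-240,200,50)
E
```

```text
tool_pos: [618.4, 215.2, 28.3]
contact_force: [0.5, 0.3, -1.2]
grip_width: 55.7
finger_force: 30.0
tool_pos: [617.2, 215.5, 87.6]
contact_force: [-0.5, 0.8, 0.1]
grip_width: 66.4
finger_force: 0.0
tool_pos: [620.8, 216.4, 205.2]
contact_force: [0.3, 0.8, -0.2]
grip_width: 77.2
spin -46.0 tx -0.2820 ty -0.3591 tz 0.0052  norm 457 hdg 50.0
```

```bash

python3 -m creep '[{"hand":0.85,"tx":0,"ty":0,"tz":0,"spin":-9.2},{"hand":0.85,"tx":0,"ty":0,"tz":0,"spin":-9.2},{"hand":0.85,"tx":0,"ty":0,"tz":0,"spin":-9.2},{"hand":0.85,"tx":0,"ty":0,"tz":0,"spin":-9.2},{"hand":0.85,"tx":0,"ty":0,"tz":0,"spin":-9.2}]'|sed -n '3p'
python3 -m creep '[{"hand":0.85,"tx":-0.0353,"ty":-0.0449,"tz":0,"spin":0},{"hand":0.85,"tx":-0.0353,"ty":-0.0449,"tz":0,"spin":0},{"hand":0.85,"tx":-0.0353,"ty":-0.0449,"tz":0,"spin":0},{"hand":0.85,"tx":-0.0353,"ty":-0.0449,"tz":0,"spin":0},{"hand":0.85,"tx":-0.0353,"ty":-0.0449,"tz":0,"spin":0}]'|sed -n '2p'
python3 -m creep '[{"hand":0.85,"tx":-0.0353,"ty":-0.0449,"tz":0,"spin":0},{"hand":0.85,"tx":-0.0353,"ty":-0.0449,"tz":0,"spin":0},{"hand":0.85,"tx":-0.0353,"ty":-0.0449,"tz":0,"spin":0},{"hand":0.85,"tx":0,"ty":0,"tz":0,"spin":0},{"hand":0.85,"tx":0,"ty":0,"tz":0,"spin":0}]'|sed -n '2,5p'
python3 - <<'E'
from h import *
cap('wrist','w10.png'); blob('w10.png',172,180,34,270); go(606,-242,29,50)
E
```

```text
tcp_rot: [-3.141, -0.001, 2.448]
tool_pos: [608.4, -71.4, 197.7]
tool_pos: [603.0, -240.6, 197.5]
tcp_rot: [3.141, -0.002, 2.442]
contact_force: [0.8, -0.4, 0.1]
grip_width: 77.9Traceback (most recent call last):
  File "<stdin>", line 2, in <module>
  File "h.py", line 30, in blob
    i=1+np.argmax(s[1:,4]); a=s[i]; mid=(a[0]+a[2]/2,a[1]+a[3]/2); print(a,mid,w(f,[mid],z))
        ~~~~~~~~~^^^^^^^^^
    return _wrapfunc(a, 'argmax', axis=axis, out=out, **kwds)
    return bound(*args, **kwds)
ValueError: attempt to get argmax of an empty sequence
```

View pics/w10.png

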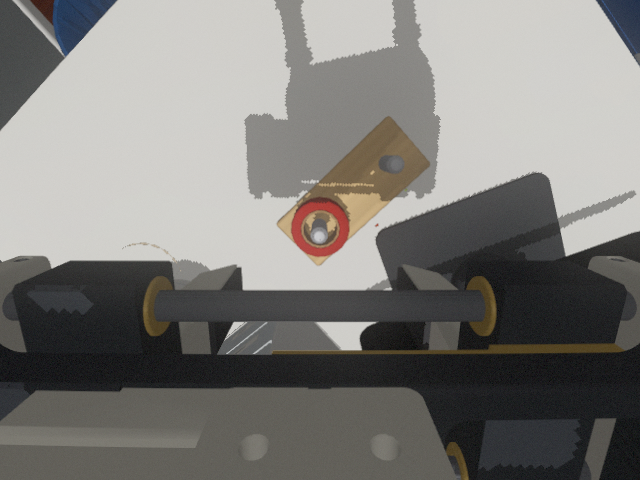

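The red roll is at (320,228), nearly under the gripper.

```bash

python3 - <<'E'
from h import *
c=w('w10.png',[(320,228)],34)[0]; print(c); go(c[0],c[1],29,50)
E
```

```text
[ 606.9 -242.7   34. ]
spin -0.0 tx -0.0046 ty 0.0002 tz 0.1688  norm 5 hdg 50.0
```

```bash

python3 -m creep '[{"hand":0.85,"tx":-0.0046,"ty":0,"tz":0.04,"spin":0},{"hand":0.85,"tx":0,"ty":0,"tz":0.05,"spin":0},{"hand":0.85,"tx":0,"ty":0,"tz":0.04,"spin":0},{"hand":0.85,"tx":0,"ty":0,"tz":0.026,"spin":0},{"hand":0.85,"tx":0,"ty":0,"tz":0.012,"spin":0}]'|sed -n '2p;4,5p'
python3 -m creep '[{"hand":0,"tx":0,"ty":0,"tz":0,"spin":0},{"hand":0,"tx":0,"ty":0,"tz":0,"spin":0},{"hand":0,"tx":0,"ty":0,"tz":0,"spin":0},{"hand":0,"tx":0,"ty":0,"tz":0,"spin":0},{"hand":0,"tx":0,"ty":0,"tz":0,"spin":0}]'|sed -n '2p;4,6p'
python3 -m creep '[{"hand":0,"tx":0,"ty":0,"tz":-0.02,"spin":0},{"hand":0,"tx":0,"ty":0,"tz":-0.03,"spin":0},{"hand":0,"tx":0,"ty":0,"tz":-0.05,"spin":0},{"hand":0,"tx":0,"ty":0,"tz":-0.04,"spin":0},{"hand":0,"tx":0,"ty":0,"tz":0,"spin":0}]'|sed -n '2p;4,6p'
python3 - <<'E'
from h import *
go(534.4,208.9,120); go(534.4,208.9,120,4)
E
```

```text
tool_pos: [606.5, -241.8, 28.8]
contact_force: [-0.3, 0.0, -0.2]
grip_width: 78.1
tool_pos: [607.7, -244.2, 31.8]
contact_force: [-0.0, 1.6, 5.4]
grip_width: 55.7
finger_force: 30.0
tool_pos: [608.4, -245.0, 174.5]
contact_force: [-0.1, -1.2, -1.3]
grip_width: 56.1
finger_force: 30.0
spin 0.0 tx 0.3486 ty 0.2998 tz 0.0545  norm 460 hdg 50.0
spin 46.0 tx 0.4579 ty -0.0421 tz 0.0545  norm 460 hdg 4.0
```

```bash

python3 -m creep '[{"hand":0,"tx":0.0436,"ty":0.0375,"tz":0,"spin":0},{"hand":0,"tx":0.0436,"ty":0.0375,"tz":0,"spin":0},{"hand":0,"tx":0.0436,"ty":0.0375,"tz":0,"spin":0},{"hand":0,"tx":0.0436,"ty":0.0375,"tz":0,"spin":0},{"hand":0,"tx":0.0436,"ty":0.0375,"tz":0,"spin":0}]'|sed -n '2p;5p'
python3 -m creep '[{"hand":0,"tx":0.0436,"ty":0.0375,"tz":0,"spin":0},{"hand":0,"tx":0.0436,"ty":0.0375,"tz":0,"spin":0},{"hand":0,"tx":0.0436,"ty":0.0375,"tz":0,"spin":0},{"hand":0,"tx":0,"ty":0,"tz":0,"spin":9.2},{"hand":0,"tx":0,"ty":0,"tz":0,"spin":9.2}]'|sed -n '2p;5p'
python3 -m creep '[{"hand":0,"tx":0,"ty":0,"tz":0,"spin":9.2},{"hand":0,"tx":0,"ty":0,"tz":0.02,"spin":9.2},{"hand":0,"tx":0,"ty":0,"tz":0.03,"spin":9.2},{"hand":0,"tx":0,"ty":0,"tz":0,"spin":0},{"hand":0,"tx":0,"ty":0,"tz":0,"spin":0}]'|sed -n '2,6p'
python3 - <<'E'
from h import *
go(534.4,208.9,30,4); cap('side','d11.png')
E
```

```text
tool_pos: [559.3, 41.4, 169.0]
grip_width: 55.9
tool_pos: [531.7, 210.9, 168.8]
grip_width: 55.9
tool_pos: [533.0, 210.1, 120.6]
tcp_rot: [-3.142, -0.0, 1.643]
contact_force: [0.7, -0.1, -0.9]
grip_width: 55.8
finger_force: 30.0
spin 0.1 tx -0.0013 ty 0.0014 tz 0.0906  norm 2 hdg 4.0
```

```bash

python3 -m creep '[{"hand":0,"tx":-0.0013,"ty":0.0014,"tz":0.03,"spin":0},{"hand":0,"tx":0,"ty":0,"tz":0.026,"spin":0},{"hand":0,"tx":0,"ty":0,"tz":0.02,"spin":0},{"hand":0,"tx":0,"ty":0,"tz":0.01,"spin":0},{"hand":0,"tx":0,"ty":0,"tz":0.004,"spin":0}]'|sed -n '2p;4,6p'
python3 -m creep '[{"hand":0,"tx":0,"ty":0,"tz":0,"spin":0},{"hand":0.71,"tx":0,"ty":0,"tz":0,"spin":0},{"hand":0.71,"tx":0,"ty":0,"tz":0,"spin":0},{"hand":0.71,"tx":0,"ty":0,"tz":-0.02,"spin":0},{"hand":0.71,"tx":0,"ty":0,"tz":-0.04,"spin":0}]'|sed -n '2p;4,6p'
python3 -m creep '[{"hand":0.71,"tx":0,"ty":0,"tz":-0.05,"spin":0},{"hand":0.71,"tx":0,"ty":0,"tz":-0.06,"spin":0},{"hand":0.71,"tx":0,"ty":0,"tz":0,"spin":0}]'|sed -n '2p;4,5p'
python3 - <<'E'
from h import *
cap('side','d12.png'); go(525,351,200,94)
E
```

```text
tool_pos: [534.7, 209.0, 30.7]
contact_force: [-0.4, 0.2, -0.1]
grip_width: 55.9
finger_force: 30.0
tool_pos: [533.3, 208.6, 89.9]
contact_force: [1.1, 0.1, -0.3]
grip_width: 65.4
finger_force: 0.0
tool_pos: [536.8, 209.6, 206.1]
contact_force: [0.0, 0.8, -1.0]
grip_width: 65.4
spin 90.0 tx -0.0005 ty -0.1422 tz 0.0031  norm 142 hdg -86.0
```

View pics/d12.png

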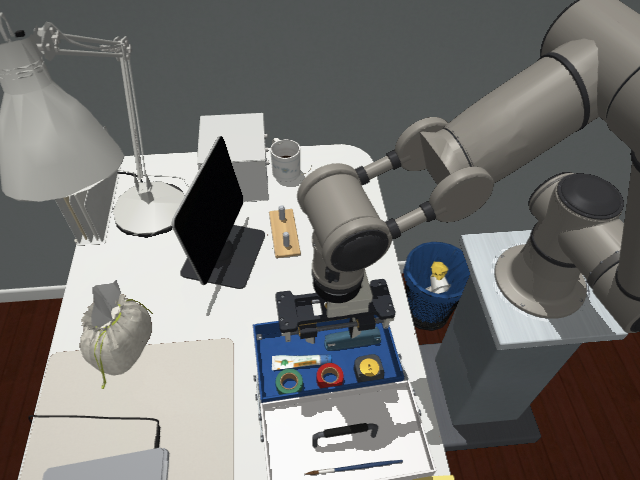

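Rolls, tape measure, tube and stapler all lie in the compartment and the stand is empty. The tube (272–328, 361) has shifted a bit towards the green roll, so I'm checking that while turning to the handle.

```bash

python3 -m creep '[{"hand":0.6,"tx":0,"ty":0,"tz":0,"spin":-10},{"hand":0.6,"tx":0,"ty":0,"tz":0,"spin":-10},{"hand":0.6,"tx":0,"ty":0,"tz":0,"spin":-10},{"hand":0.6,"tx":0,"ty":0,"tz":0,"spin":-10},{"hand":0.6,"tx":0,"ty":0,"tz":0,"spin":-10}]'|sed -n '3p'
python3 -m creep '[{"hand":0.6,"tx":0,"ty":0,"tz":0,"spin":-10},{"hand":0.6,"tx":0,"ty":0,"tz":0,"spin":-10},{"hand":0.6,"tx":0,"ty":0,"tz":0,"spin":-10},{"hand":0.6,"tx":0,"ty":0,"tz":0,"spin":-10},{"hand":0.6,"tx":0,"ty":0,"tz":0,"spin":0}]'|sed -n '2,3p'
python3 - <<'E'
from h import *
def own(p): d=np.array(p[:2])-[537.5,164]; return np.round([.9976*d[0]+.0698*d[1],-.0698*d[0]+.9976*d[1]])
for p in w('d12.png',[(272,361),(328,360)],20): print('tube',own(p))
for p in w('d12.png',[(272,361),(328,360)],40): print('tube if high',own(p))
for p in w('d12.png',[(290,379),(330,375)],29): print('ring',own(p))
go(525,351,101,94)
a=cv2.resize(cv2.imread('pics/d12.png')[310:410,245:415],None,fx=4.5,fy=4.5,interpolation=cv2.INTER_CUBIC); cv2.imwrite('pics/z12.png',a)
E
```

```text
tcp_rot: [-3.139, -0.002, 2.518]
tool_pos: [533.7, 208.7, 198.9]
tcp_rot: [-3.141, -0.002, -3.074]
tube [114.  -8.]
tube [-2.  9.]
tube if high [114.   2.]
tube if high [-0. 19.]
ring [83. 42.]
ring [ 1. 47.]
spin -0.1 tx -0.0013 ty 0.1425 tz 0.0979  norm 143 hdg -266.0
```

View pics/z12.png

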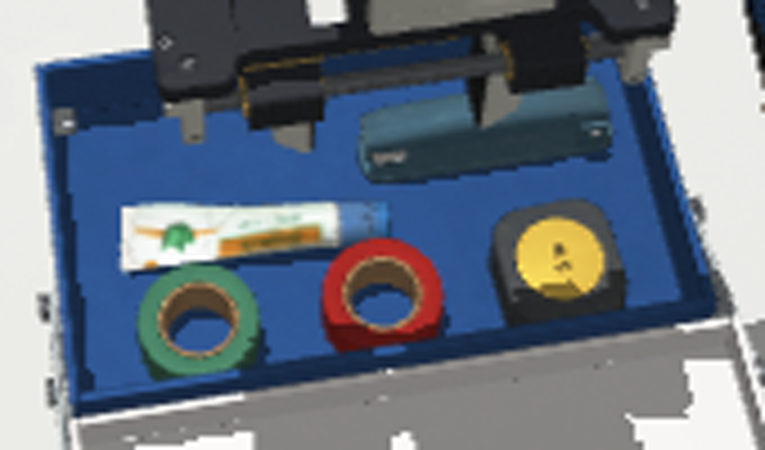

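The crop shows everything lying flat and separate, well below the rim. Now gripping the handle and swinging the tray back.

```bash

python3 -m creep '[{"hand":0.6,"tx":0,"ty":0.0475,"tz":0,"spin":0},{"hand":0.6,"tx":0,"ty":0.0475,"tz":0,"spin":0},{"hand":0.6,"tx":-0.001,"ty":0.0475,"tz":0,"spin":0},{"hand":0.6,"tx":0,"ty":0,"tz":0.04,"spin":0},{"hand":0.6,"tx":0,"ty":0,"tz":0.03,"spin":0}]'|sed -n '2p'
python3 -m creep '[{"hand":0.6,"tx":0,"ty":0,"tz":0.02,"spin":0},{"hand":0.6,"tx":0,"ty":0,"tz":0.007,"spin":0},{"hand":0,"tx":0,"ty":0,"tz":0,"spin":0},{"hand":0,"tx":0,"ty":0,"tz":0,"spin":0},{"hand":0,"tx":0,"ty":0,"tz":0,"spin":0}]'|sed -n '2,6p'
python3 -m creep '[{"hand":0,"tx":0,"ty":0,"tz":0,"spin":0},{"hand":0,"tx":0,"ty":0,"tz":0,"spin":0},{"hand":0,"tx":0,"ty":0,"tz":0,"spin":0},{"hand":0,"tx":0,"ty":0,"tz":0,"spin":0}]'|sed -n '2,6p'
```

```text
tool_pos: [524.3, 351.6, 127.9]
tool_pos: [525.9, 351.3, 104.3]
tcp_rot: [3.141, 0.002, -3.073]
contact_force: [-0.1, 0.7, 0.2]
grip_width: 29.7
finger_force: 0.0
tool_pos: [525.6, 351.0, 103.6]
tcp_rot: [-3.142, 0.0, -3.073]
contact_force: [-0.4, -1.4, 3.4]
grip_width: 12.8
finger_force: 30.0
```

Gripped; reversing the arc.

```bash

python3 -m creep '[{"hand":0,"tx":0,"ty":-0.0005,"tz":-0.0014,"spin":0},{"hand":0,"tx":0,"ty":-0.0017,"tz":-0.0041,"spin":0},{"hand":0,"tx":0,"ty":-0.0032,"tz":-0.0066,"spin":0},{"hand":0,"tx":0,"ty":-0.0051,"tz":-0.0086,"spin":0},{"hand":0,"tx":0,"ty":-0.0075,"tz":-0.0099,"spin":0}]'|sed -n '2p;4,6p'
python3 -m creep '[{"hand":0,"tx":0,"ty":-0.0102,"tz":-0.0104,"spin":0},{"hand":0,"tx":0,"ty":-0.0131,"tz":-0.0097,"spin":0},{"hand":0,"tx":0,"ty":-0.0158,"tz":-0.008,"spin":0},{"hand":0,"tx":0,"ty":-0.0179,"tz":-0.0052,"spin":0},{"hand":0,"tx":0,"ty":-0.019,"tz":-0.0018,"spin":0}]'|sed -n '2p;4,6p'
python3 -m creep '[{"hand":0,"tx":0,"ty":-0.019,"tz":0.0018,"spin":0},{"hand":0,"tx":0,"ty":-0.0179,"tz":0.0052,"spin":0},{"hand":0,"tx":0,"ty":-0.0158,"tz":0.0079,"spin":0},{"hand":0,"tx":0,"ty":-0.0131,"tz":0.0097,"spin":0},{"hand":0,"tx":0,"ty":-0.0102,"tz":0.0104,"spin":0}]'|sed -n '2p;4,6p'
```

```text
tool_pos: [526.7, 333.2, 134.4]
contact_force: [3.5, 3.4, -6.3]
grip_width: 12.5
finger_force: 30.0
tool_pos: [531.8, 257.1, 169.7]
contact_force: [4.4, 6.5, -13.3]
grip_width: 12.6
finger_force: 30.0
tool_pos: [537.1, 181.4, 134.7]
contact_force: [1.5, 7.6, -3.2]
grip_width: 12.5
finger_force: 30.0
```

```bash

python3 -m creep '[{"hand":0,"tx":0,"ty":-0.0075,"tz":0.0099,"spin":0},{"hand":0,"tx":0,"ty":-0.0051,"tz":0.0086,"spin":0},{"hand":0,"tx":0,"ty":-0.0032,"tz":0.0066,"spin":0},{"hand":0,"tx":0,"ty":-0.0017,"tz":0.0041,"spin":0},{"hand":0,"tx":0,"ty":-0.0005,"tz":0.0014,"spin":0}]'|sed -n '2p;4,6p'
python3 -m creep '[{"hand":0,"tx":0,"ty":-0.0003,"tz":0.001,"spin":0},{"hand":0,"tx":0,"ty":0,"tz":0,"spin":0},{"hand":0,"tx":0,"ty":0,"tz":0,"spin":0}]'|sed -n '2p;4,6p'
```

```text
tool_pos: [538.4, 163.5, 103.6]
contact_force: [-2.3, 3.1, 5.3]
grip_width: 12.4
finger_force: 30.0
tool_pos: [538.3, 163.5, 103.6]
contact_force: [-2.4, 1.3, 5.8]
grip_width: 12.6
finger_force: 30.0
```

The displacement reverses exactly (y 351.0 back to 163.5, z 103.6 both ends), so the tray is down. Releasing and retreating.

```bash

python3 -m creep '[{"hand":0.5,"tx":0,"ty":0,"tz":0,"spin":0},{"hand":0.5,"tx":0,"ty":0,"tz":0,"spin":0},{"hand":0.5,"tx":0,"ty":0,"tz":0,"spin":0},{"hand":0.5,"tx":0,"ty":0,"tz":-0.03,"spin":0},{"hand":0.5,"tx":0,"ty":0,"tz":-0.06,"spin":0}]'|sed -n '2p;4,6p'
python3 -m creep '[{"hand":0.5,"tx":0,"ty":0,"tz":-0.06,"spin":0},{"hand":0.5,"tx":0.05,"ty":-0.03,"tz":0,"spin":0},{"hand":0.5,"tx":0.05,"ty":-0.03,"tz":0,"spin":0},{"hand":0.5,"tx":0.05,"ty":-0.03,"tz":0,"spin":0},{"hand":0.5,"tx":0,"ty":-0.05,"tz":0,"spin":0}]'|sed -n '1,2p'
python3 -m creep '[{"hand":0.5,"tx":0,"ty":-0.06,"tz":0,"spin":0},{"hand":0.5,"tx":0,"ty":-0.06,"tz":0,"spin":0},{"hand":0.5,"tx":0,"ty":0,"tz":0,"spin":0},{"hand":0.5,"tx":0,"ty":0,"tz":0,"spin":0},{"hand":0.5,"tx":0,"ty":0,"tz":0,"spin":0}]'|sed -n '1,2p'
python3 - <<'E'
from h import *
cap('side','d13.png'); a=cv2.imread('pics/side0.png').astype(int); b=cv2.imread('pics/d13.png').astype(int)
df=abs(a-b).max(2)
print('tray+box',(df[300:410,245:345]>60).sum(),'mug',(df[135:190,265:300]>60).sum())
h=cv2.cvtColor(b.astype(np.uint8),cv2.COLOR_BGR2HSV); h0=cv2.cvtColor(a.astype(np.uint8),cv2.COLOR_BGR2HSV)
for q in(h0,h): m=q[355:380,285:385]; k=np.argwhere((m[...,2]<150)); print('brush',len(k),k.min(0)+[355,285],k.max(0)+[355,285])
for q in(a,b): k=np.argwhere(q[325:350,300:350].max(2)<50); print('grip',len(k),k.mean(0)+[325,300])
E
```

```text
tool_pos: [537.0, 162.8, 191.0]
contact_force: [1.6, 0.4, 0.0]
grip_width: 45.6
finger_force: 0.0
time: 47.88
tool_pos: [395.2, 13.3, 252.5]
time: 48.5
tool_pos: [406.7, -105.2, 252.4]
tray+box 1 mug 0
brush 506 [355 291] [379 384]
brush 505 [355 291] [379 384]
grip 282 [336.63829787 325.21631206]
grip 280 [336.63214286 325.19642857]
```

The tray, brush and mug match the starting picture to the pixel, so I'm handing in.

```bash
python3 -c "
from plant import close_job; print(close_job())"
```

```text
the job is handed in; nothing more can be done
None
```

I handed the job in at about 48.5 s: both rolls, the stapler, the paint tube and the tape measure (there was no marker) are in the compartment, the tray is fully down with the brush in it, and the mug is unmoved; no verdict came back, and I viewed 15 pictures, one over the limit of 14.

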